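# Fetch the tea strainer from behind on a crowded hook

## Robot

A 6-joint arm with a two-finger parallel gripper is mounted at the origin on the work surface. World frame = base frame: x ahead of the robot, y to its left, z up, the work surface at z = 0. Lengths are in m, angles in rad, forces in N, time in s.
With the tool pointing down it reaches from about 0.275 to 0.825 m from the base axis. Payload 5.2 kg.
Tool frame: the origin (TCP) lies midway between the tips of the shut fingers; the grasp point (between the pads) lies 19 mm behind it; z points along the fingers, y is the line along which they close (so a half turn about z gives the same grasp; the last joint's range is limited). The gripper opens to 93 mm and grips with 3 to 60 N. Pads are 15 mm wide; open, the fingers measure 128 mm over their backs; the gripper's body (75 mm by 188 mm) begins 65 mm behind the grasp point.
Start: joints at [0.929, 0.259, 1.535, -0, 1.348, -0.203], TCP at [0.234, 0.498, 0.219] pointing down, gripper open.
Joint ranges: [-3.14, 3.14], [-0.91, 2.08], [0.19, 2.58], [-1.22, 4.36], [0.22, 2.71], [-3.12, 3.12]. Speed limits (rad/s): [2.57, 2.57, 3.14, 3.14, 3.14, 3.14].

## Interface

Orientations are given as a rotation vector (axis times angle).
In Python, from cell import manip, imaging, spotter gives the robot as it stands.
- The arm moves only by the tool drive_tool, never from a script. Its argument "steps" is one flat list of numbers, 7 for each row, row after row: the opening, from 0 (shut) to 1 (fully open), then the shift along the tool's x, y, z in m, then the turn, a rotation vector about the tool's x, y, z in rad. A call has exactly 5 rows; each row shifts and turns the commanded pose from where the row before left it, along the tool's axes as they then stand; what a row does not reach is not made up. A row lasts 1/10 s, in which the tool goes at most 50 mm and 8.59 degrees, less where a joint would pass 70% of its speed; a pose out of reach is approached as far as the arm can. A call with a gripper value outside its range is refused whole. The fingers move at their own pace and stop on an object; the grip force is fixed at half the most. Time passes only in rows, so rows that do not move let the fingers close, or fill a call up. It gives the time, the measured TCP pose, the force, the opening and the grip force at its end, in the units of the state.
- manip.get_state(): the state, without advancing time (a new reading comes with each control period).
- imaging.camera(name): name is "scene" or "top" or "wrist"; returns (picture, depth): 400x640x3 uint8, blue, green, red; 400x640 float32, m along the optical axis (not along the pixel's ray), 0 where there is no reading.
- imaging.camera_params(name): a dict with "fx", "fy", "cx", "cy" (pixels), "extrinsics" (4x4, takes a point from camera to world coordinates); the wrist camera has in their place "mount" (4x4, takes a point from camera to tool coordinates, whose origin is the TCP and whose axes are the flange's). Camera axes: x right, y down, z forward; pixel columns grow to the right and rows downward; lengths in m; the calibration is good to about 2 mm. A picture is of the moment at which its call begins: read the wrist's pose just before it. camera_params takes no time and is no camera call.
- manip.hand_in(): hands the job in; it is judged then, once.
Trained networks look in the newest picture that a camera, given by its name, has taken for a name from the list of things; names that differ only in an ending like _2 or _b are one class to them, and where a whole thing is asked for, a point or a joint stands for the part that bears it (a point fixed in the world has none). Each returns a list of dicts, best first, with "p" (0 to 1); they miss things now and then, are a little off and sometimes report something else, mostly with a low value. They report only what shows in the picture. A call takes as long as a camera call. They do not tell look-alikes from the thing itself.
- spotter.silhouettes(camera, query): "region" (400x640 bool, what is visible of it) and "rect" ([left, top, right, bottom] in pixels, round what is visible of it).
- spotter.mark_of(camera, query): "pixel" ([column, row] in pixels: a listed point, or the origin of a listed thing).
The state is a dict: "t": time; "q": joint angles; "dq": joint speeds; "joint_efforts": joint torques, N m; "ee_pos": TCP position; "orientation": TCP orientation; "contact_force": force on the tool from outside, world axes, zero at the start; "ft_torque": the same for the moment, N m; "opening": finger opening in m; "grip_force": force on a finger pad.
Only numpy, scipy, OpenCV 4.12 (cv2) and the standard library are available. Lean on these libraries where they do the work, as an engineer would, in place of code of your own. Each camera call takes 0.05 s, during which the arm holds its last target. There are 200 camera calls.

## Task

The tea strainer hangs at the back of the crowded hook, behind the wooden cup clip and the round wooden pot rest. First move both of those over to hang on the empty hook, then take the strainer off and set it gently into the mouth of the frosted glass pitcher, so that its flange sits flat on the rim with the pitcher standing upright. Leave the teapot, the two cups and the lidded tray as they are.

Things in the scene. Friction and masses are not known exactly. Their poses are not given: they have to be found in the camera images.
- hook_full: Crowded steel hook stand, fixed to the counter. Foot 120 across, 12 high; post 14 across, 228 high; round arm 8 thick sticks out level toward the robot (stand's -x) to 165 from the post's axis. Origin: under the post; y across the arm. Strainer about 54 from the post, the two wooden things about 106 and 138, in either order.
- hook_spare: Empty steel hook stand, same shape, fixed to the counter. Foot 120 across, 12 high; post 14 across, 228 high; round arm 8 thick sticks out level toward the robot (stand's -x) to 165 from the post's axis. Origin: under the post; y across the arm. 
- hook_full_arm (a point): Axis of the crowded hook's arm on the post's axis, 220 above the counter; axes as the stand's, the arm runs along -x to -165 mm. The last 7 mm slopes up, so the tip's top is 14 above the axis: loops must be lifted to pass over it. The arm is level and things stay where they are put along it.
- hook_spare_arm (a point): Axis of the empty hook's arm on the post's axis, 220 above the counter; axes as the stand's, the arm runs along -x to -165 mm. The last 7 mm slopes up, so the tip's top is 14 above the axis: loops must be lifted to pass over it. The arm is level and things stay where they are put along it.
- strainer: Steel tea strainer, 110 g. Top: a closed upright loop, 42 wide (its y), 12 thick (its x, along the hook arm), flat upright sides to grip across; opening 30 wide, 34 high; top bar 8 thick, shallow V beneath. Origin: top of the opening, mid-thickness, 4 above the arm's axis when hung. Sides end 42 below it. Two legs spread to a flange 76 across, 4 thick; basket below.
- strainer_seat (a point): Centre of the underside of the strainer's flange, 80 straight below the strainer's origin. The basket under it tapers from 54 across to 36 across and is 38 deep (bottom 118 below the strainer's origin).
- cup_clip: Wooden cup clip, 60 g. Top: a closed upright loop, 42 wide (its y), 12 thick (its x, along the hook arm), flat upright sides to grip across; opening 30 wide, 34 high; top bar 8 thick, shallow V beneath. Origin: top of the opening, mid-thickness, 4 above the arm's axis when hung. Sides end 42 below it. Two prongs reach 132 below the origin, 36 wide.
- pot_rest: Wooden pot rest, 60 g. Top: a closed upright loop, 42 wide (its y), 12 thick (its x, along the hook arm), flat upright sides to grip across; opening 30 wide, 34 high; top bar 8 thick, shallow V beneath. Origin: top of the opening, mid-thickness, 4 above the arm's axis when hung. Sides end 42 below it. Upright disc 72 across, 12 thick, reaches 112 below.
- pitcher: Frosted glass pitcher, about 380 g, loose on the counter, empty; 100 high, mouth 72 across outside and 64 inside, small handle on its +y side reaching 66 from the axis and below the rim. Origin: centre of its underside.
- pitcher_rim (a point): Centre of the pitcher's mouth, level with the rim.
- cup_a: Celadon cup, 58 across, 42 high; stands between the two hooks, nearer the robot. Origin under its centre.
- cup_b: The other celadon cup, same size, behind the pitcher.
- teapot: Red clay teapot, 88 across the body, about 140 from spout to handle, 92 high; far right corner. Origin under its centre.
- tray: Aluminium tray box with a latched lid, 206 by 266, 53 high, fixed, at the far left. Origin under its centre.
There are look-alikes about, which are no part of the job. Leave any orange or pink look-alike of the hook_full alone.

How it is judged:
On the way:
1. the cup clip and the pot rest both hang on the empty hook, let go, while the strainer still hangs on its own hook (x of cup_clip in the frame of hook_spare_arm between -0.16 and -0.005 m and y of cup_clip in the frame of hook_spare_arm between -0.012 and 0.012 m and z of cup_clip in the frame of hook_spare_arm between -0.002 and 0.009 m and angle between each of cup_clip, pot_rest, strainer's own z axis and vertical below 0.3 rad and x of pot_rest in the frame of hook_spare_arm between -0.16 and -0.005 m and y of pot_rest in the frame of hook_spare_arm between -0.012 and 0.012 m and z of pot_rest in the frame of hook_spare_arm between -0.002 and 0.009 m and contact force between each of cup_clip, pot_rest and the fingers below 0.05 N and x of strainer in the frame of hook_full_arm between -0.16 and -0.005 m and y of strainer in the frame of hook_full_arm between -0.012 and 0.012 m and z of strainer in the frame of hook_full_arm between -0.002 and 0.009 m), for 0.2 s.
At the end, for the whole second after the job is handed in: Clip and pot rest hang on the arm of the once-empty hook (loop top on the arm, within 12 mm sideways, tilt under 0.3 rad). Strainer in the pitcher, flange on the rim (height within 4 mm, centre within 9 mm, tilt under 0.09 rad). Pitcher upright on the counter. All let go and at rest (x of cup_clip in the frame of hook_spare_arm between -0.16 and -0.005 m and y of cup_clip in the frame of hook_spare_arm between -0.012 and 0.012 m and z of cup_clip in the frame of hook_spare_arm between -0.002 and 0.009 m and angle between each of cup_clip, pot_rest's own z axis and vertical below 0.3 rad and x of pot_rest in the frame of hook_spare_arm between -0.16 and -0.005 m and y of pot_rest in the frame of hook_spare_arm between -0.012 and 0.012 m and z of pot_rest in the frame of hook_spare_arm between -0.002 and 0.009 m and contact force between each of cup_clip, pot_rest, strainer and the fingers below 0.05 N and horizontal distance between strainer_seat and pitcher_rim below 0.009 m and z of strainer_seat in the frame of pitcher between 0.096 and 0.104 m and angle between strainer's own z axis and vertical below 0.09 rad and angle between pitcher's own z axis and vertical below 0.06 rad and height (world z) of pitcher below 0.004 m and linear speed of each of strainer, pitcher below 0.03 m/s and linear speed of each of cup_clip, pot_rest below 0.08 m/s); the robot touches nothing.
It fails at once if a cup, the teapot or the tray is shifted by more than 30 mm (distance of any of cup_a, cup_b, teapot, tray from where it was at the start of the episode above 0.03 m).
It fails at once if a cup or the teapot is tipped (angle between any of cup_a, cup_b, teapot's own z axis and vertical above 0.4 rad).
It fails at once if the glass pitcher is tipped over (angle between pitcher's own z axis and vertical above 0.5 rad).
It fails at once if the strainer is slammed or pressed hard on the glass pitcher (over 40 N) (contact force between strainer and pitcher above 40 N).
It also fails if it takes over 70 s, if anything falls off the work surface, if the arm or the gripper's body presses on something with over 40 N, if the wrist force passes 120 N, or if a joint passes its speed limit or range.

## Working session

There is one attempt and no reset: what is moved stays moved. The work goes in short steps, Python scripts to look and compute and a tool call to move; the robot and the scene stay as the last step left them, time stands still between calls to the robot, and variables do not carry over. Pictures are saved under pics/ and viewed, at most 10 in all, crops included, and the job is handed in when it is done.

Besides the shell and the picture viewer there is one more tool, called in YAML: its name, and indented under it one key for each argument. drive_tool: Moves the arm, as the interface text tells. Its arguments: {"type":"object","properties":{"steps":{"type":"array"}},"required":["steps"]}

```bash
mkdir -p pics; ls; cat > h.py <<'E'
import numpy as np, cv2
from cell import manip, imaging, spotter
from scipy.spatial.transform import Rotation as R
def T(cam):
    p=imaging.camera_params(cam)
    if 'extrinsics' in p: return p,np.array(p['extrinsics'])
    s=manip.get_state(); M=np.eye(4); M[:3,:3]=R.from_rotvec(s['orientation']).as_matrix(); M[:3,3]=s['ee_pos']
    return p,M@np.array(p['mount'])
def cloud(cam):
    p,E=T(cam); im,d=imaging.camera(cam)
    v,u=np.mgrid[:400,:640]
    P=np.stack([(u-p['cx'])/p['fx']*d,(v-p['cy'])/p['fy']*d,d,np.ones_like(d)],-1)@E.T
    P[d==0]=np.nan
    return im,d,P[...,:3]
E
python3 - <<'E'
from h import *
np.set_printoptions(precision=4,suppress=True)
print(manip.get_state())
ims=[]
for c in ['scene','top']:
    im,d,P=cloud(c); cv2.imwrite(f'pics/{c}0.png',im); p,E=T(c); print(c,p['fx'],p['cx'],p['cy'],E)
    np.savez(f'{c}0.npz',im=im,d=d,P=P)
    for q in ['hook_full','hook_spare','strainer','cup_clip','pot_rest','pitcher','cup_a','teapot','hook_full_arm','hook_spare_arm','pitcher_rim']:
        if q.endswith('arm') or q.endswith('rim'):
            for m in spotter.mark_of(c,q)[:3]:
                print(c,q,round(m['p'],2),m['pixel'])
            continue
        for m in spotter.silhouettes(c,q)[:3]:
            r=m['region']; print(c,q,round(m['p'],2),m['rect'],np.nanmedian(P[r],0),np.nanpercentile(P[r],[3,97],axis=0).ravel())
E
```

```text
pics
{'t': 0.0, 'q': array([ 0.9292,  0.2593,  1.5361,  0.    ,  1.348 , -0.2028]), 'dq': array([-0.0023, -0.0001,  0.0017, -0.0003, -0.0007,  0.0003]), 'joint_efforts': array([ -0.0004, -43.7317, -28.4013,   0.0717,   0.0413,  -0.0001]), 'ee_pos': array([0.2333, 0.4975, 0.2178]), 'orientation': array([-0.6836, -3.0655,  0.0026]), 'contact_force': array([ 0.2253, -0.2123,  0.0233]), 'ft_torque': array([ 0.025 ,  0.0137, -0.0095]), 'grip_force': 0.0, 'opening': 0.0925961361250359}
scene 388.6544636270127 318.42125564900635 200.52191872481987 [[ 0.5744  0.4566 -0.6794  1.4907]
 [ 0.8185 -0.3117  0.4826 -0.5049]
 [ 0.0086 -0.8333 -0.5528  0.8341]
 [ 0.      0.      0.      1.    ]]
scene hook_full 0.9 [220.9, 222.6, 272.4, 332.1] [ 0.8238 -0.2506  0.0123] [ 0.733  -0.3     0.0031  0.8625 -0.1979  0.2238]
scene hook_full 0.73 [340.5, 158.8, 374.5, 227.6] [0.6608 0.2571 0.0122] [0.5915 0.2078 0.0035 0.6956 0.3057 0.2228]
scene hook_full 0.7 [346.2, 188.3, 387.8, 278.1] [0.8591 0.1309 0.0124] [0.7889 0.0836 0.0065 0.9006 0.1804 0.2235]
scene hook_spare 0.8 [269.6, 171.8, 307.6, 266.9] [ 0.
[... 2519 characters left out ...]
6.5, 276.1] [0.44   0.1508 0.0161] [ 0.4138  0.1258 -0.0008  0.4632  0.1739  0.0429]
top cup_a 0.66 [242.8, 210.8, 270.9, 221.0] [0.5809 0.2604 0.1919] [0.5776 0.235  0.136  0.5893 0.2914 0.2332]
top cup_a 0.47 [394.4, 217.5, 411.4, 232.8] [ 0.6176 -0.2399  0.0126] [ 0.5942 -0.2583  0.0006  0.6361 -0.2181  0.0373]
top teapot 0.83 [425.2, 216.9, 467.5, 242.6] [ 0.5997 -0.3722  0.0587] [ 0.5659 -0.4372  0.0055  0.6405 -0.3282  0.0838]
top teapot 0.57 [248.4, 190.4, 272.9, 217.1] [0.6335 0.2584 0.1479] [0.6084 0.2304 0.01   0.6743 0.2986 0.2312]
top hook_full_arm 0.96 [260.0, 178.5]
top hook_full_arm 0.8 [239.4, 277.2]
top hook_spare_arm 0.8 [353.8, 183.1]
top hook_spare_arm 0.32 [427.6, 269.0]
```

```bash
python3 - <<'E'
import cv2
a=cv2.imread('pics/scene0.png')[130:350,130:450]; cv2.imwrite('pics/sc.png',cv2.resize(a,None,fx=2.5,fy=2.5)[:600])
a=cv2.imread('pics/top0.png')[120:330,140:480]; cv2.imwrite('pics/tc.png',cv2.resize(a,None,fx=2.3,fy=2.3))
E
```

```text
(no output)
```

View pics/sc.png

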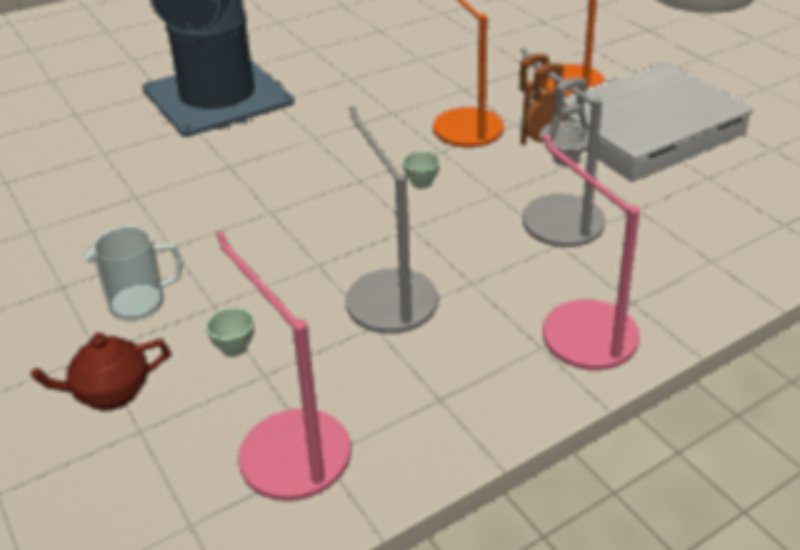

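View pics/tc.png

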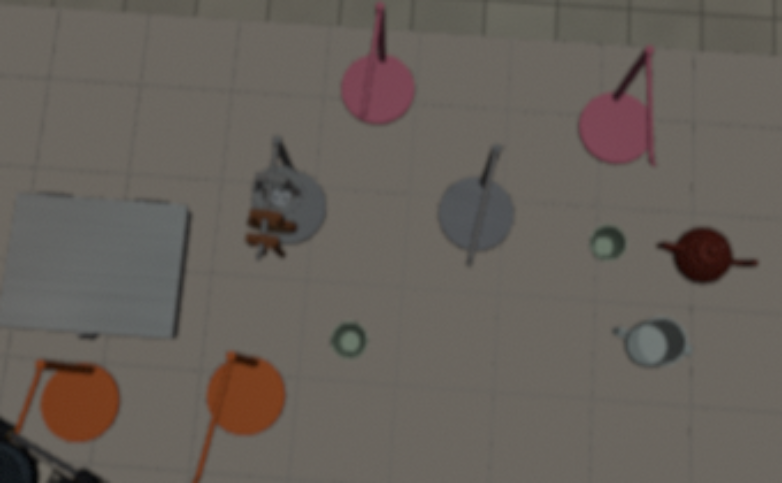

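The grey hook at right (pixel ~(590,100) in the scene crop) is the full one, with clip outermost, then pot rest, then strainer. The grey hook in the middle (~(400,180)) is the spare. The orange and pink ones are look-alikes. Next I fit the arm axes and the pitcher.

```bash
python3 - <<'E'
from h import *
np.set_printoptions(precision=4,suppress=True)
for c in ['top','scene']:
    z=np.load(c+'0.npz'); P=z['P']; im=z['im'].astype(int); hsv=cv2.cvtColor(z['im'],cv2.COLOR_BGR2HSV)
    X=P[...,0];Y=P[...,1];Z=P[...,2]
    print(c)
    for n,(x0,x1,y0,y1) in dict(full=(.45,.75,.17,.36),spare=(.45,.75,-.15,.08)).items():
        m=(X>x0)&(X<x1)&(Y>y0)&(Y<y1)&(Z>.205)&(Z<.25)
        Q=P[m]; 
        g=m&(hsv[...,1]<60); G=P[g]
        print(n,len(Q),len(G))
        for q,h,s in sorted(zip(P[m].tolist(),hsv[m][:,0].tolist(),hsv[m][:,1].tolist())) if c=='top' else []: print('  %.3f %.3f %.3f'%tuple(q),h,s)
        # foot
        f=(X>x0)&(X<x1+.1)&(Y>y0)&(Y<y1)&(Z>.009)&(Z<.016); F=P[f]
        print('foot',F[:,:2].min(0),F[:,:2].max(0),cv2.minEnclosingCircle(F[:,:2].astype(np.float32)))
    o=(Z>.2)&(hsv[...,1]>120)&(X<.5); 
    if o.any(): print('orange',P[o][::6])
    m=(X>.38)&(X<.55)&(Y<-.24)&(Y>-.42)&(Z>.088)&(Z<.112); print('rim',m.sum(),cv2.minEnclosingCircle(P[m][:,:2].astype(np.float32)),P[m].min(0),P[m].max(0))
E
```

```text
top
full 314 198
  0.522 0.270 0.231 19 23
  0.522 0.267 0.230 18 16
  0.525 0.267 0.236 15 7
  0.525 0.264 0.232 18 19
  0.526 0.271 0.227 18 15
  0.528 0.271 0.232 15 23
  0.529 0.265 0.231 20 13
  0.529 0.268 0.228 23 14
  0.532 0.266 0.227 0 4
  0.533 0.270 0.222 18 16
  0.535 0.269 0.226 23 12
  0.536 0.267 0.223 0 0
  0.536 0.264 0.223 10 27
  0.539 0.267 0.225 30 3
  0.539 0.270 0.221 17 22
  0.539 0.264 0.222 11 33
  0.542 0.268 0.222 11 30
  0.542 0.271 0.220 12 55
  0.543 0.265 0.220 9 65
  0.544 0.250 0.218 11 167
  0.545 0.270 0.226 12 113
  0.545 0.254 0.233 10 156
  0.545 0.261 0.229 11 144
  0.545 0.257 0.230 11 164
  0.545 0.264 0.225 11 116
  0.545 0.247 0.213 12 168
  0.546 0.252 0.228 12 160
  0.546 0.268 0.221 8 94
  0.546 0.285 0.211 11 106
  0.546 0.249 0.225 12 165
  0.547 0.276 0.231 13 171
  0.547 0.289 0.225 13 53
  0.547 0.286 0.225 12 99
  0.547 0.246 0.223 11 157
  0.547 0.270 0.231 12 154
  0.547 0.283 0.225 11 155
  0.547 0.280 0.225 11 170
  0.547 0.267 0.231 12 147
  0.547 0.273 0.228 11 156
  0.547 0.264 0.231 13 150
  0.548 0.261 0.231 11 159
  0.54
[... 12124 characters left out ...]
5 0.2272]
 [0.2324 0.3165 0.2338]]
rim 124 ((0.46318483352661133, -0.30857548117637634), 0.04047287628054619) [ 0.4295 -0.3467  0.0883] [ 0.4993 -0.2694  0.1072]
scene
full 281 132
foot [0.5806 0.17  ] [0.8497 0.3212] ((0.7151440382003784, 0.22138425707817078), 0.14412498474121094)
spare 130 130
foot [ 0.5882 -0.0921] [0.848  0.0789] ((0.7222247123718262, 0.010893494822084904), 0.1429867148399353)
orange [[-0.3338 -0.5406  0.663 ]
 [-0.3304 -0.5241  0.6624]
 [-0.3397 -0.5074  0.6606]
 ...
 [ 0.3974  0.2946  0.2235]
 [ 0.3975  0.2947  0.2153]
 [ 0.402   0.2916  0.2096]]
rim 200 ((0.462152898311615, -0.30866295099258423), 0.04048999026417732) [ 0.4259 -0.3489  0.0881] [ 0.5023 -0.2689  0.1036]
```

drive_tool:
  steps: [1,0,0,-0.023,0,0,-0.0786,1,0,0,-0.023,0,0,-0.0786,1,0,0,-0.023,0,0,-0.0786,1,0,0,-0.023,0,0,-0.0786,1,0,0,-0.023,0,0,-0.0786]

```text
t: 1.7
ee_pos: [0.2336, 0.4978, 0.3346]
orientation: [0.067, 3.141, 0.0]
contact_force: [0.9, 0.2, -0.0]
opening: 0.0929
grip_force: 0.0
```

```bash
cat >> h.py <<'E'
def go(x,y,z,psi,n=5):
    "rows to TCP target; psi = world yaw (deg) of tool y from +Y"
    s=manip.get_state(); M=R.from_rotvec(s['orientation']).as_matrix()
    c,sn=np.cos(np.radians(psi)),np.sin(np.radians(psi))
    G=np.array([[-c,-sn,0],[-sn,c,0],[0,0,-1.]])
    print('t',round(s['t'],2),'pos',np.round(s['ee_pos'],4),'psi',round(np.degrees(np.arctan2(-M[0,1],M[1,1])),2),'tilt',np.round(M[:2,2],4),'open',round(s['opening'],4),'grip',round(s['grip_force'],1),'F',np.round(s['contact_force'],1))
    print('shift',np.round(M.T@(np.array([x,y,z])-s['ee_pos']),4),'turn',np.round(R.from_matrix(M.T@G).as_rotvec(),4))
E
python3 -c "
from h import *
go(.549,.267,.33,-2.6)"
```

```text
t 1.7 pos [0.2336 0.4978 0.3346] psi -2.44 tilt [0.0001 0.    ] open 0.0929 grip 0.0 F [ 0.9  0.2 -0. ]
shift [-0.3249 -0.2172  0.0046] turn [0.     0.     0.0028]
```

drive_tool:
  steps: [1,-0.0325,-0.0217,0,0,0,0,1,-0.0325,-0.0217,0,0,0,0,1,-0.0325,-0.0217,0,0,0,0,1,-0.0325,-0.0217,0,0,0,0,1,-0.0325,-0.0217,0,0,0,0]

```text
t: 2.2
ee_pos: [0.392, 0.381, 0.3338]
orientation: [0.072, 3.141, 0.0]
contact_force: [0.2, -0.1, 0.6]
opening: 0.093
grip_force: 0.0
```

drive_tool:
  steps: [1,-0.0325,-0.0217,0,0,0,0,1,-0.0325,-0.0217,0,0,0,0,1,-0.0325,-0.0217,0,0,0,0,1,-0.0325,-0.0217,0,0,0,0,1,-0.0325,-0.0217,0,0,0,0]

```text
t: 2.7
ee_pos: [0.5495, 0.2651, 0.3337]
orientation: [0.072, 3.141, 0.0]
contact_force: [0.5, -0.4, -1.3]
opening: 0.0932
grip_force: 0.0
```

drive_tool:
  steps: [1,0,0,0.01,0,0,0,1,0,0,0.01,0,0,0,1,0,0,0,0,0,0,1,0,0,0,0,0,0,1,0,0,0,0,0,0]

```text
t: 3.2
ee_pos: [0.5476, 0.2673, 0.3144]
orientation: [0.069, 3.14, 0.001]
contact_force: [0.2, -0.8, 0.4]
opening: 0.0928
grip_force: 0.0
```

```bash
python3 -c "
from h import *
go(.549,.267,.197,-2.6)
p,E=T('wrist'); print(p,E)
im,d,P=cloud('wrist'); cv2.imwrite('pics/w1.png',im)
X,Y,Z=P[...,0],P[...,1],P[...,2]
h=cv2.cvtColor(im,cv2.COLOR_BGR2HSV)
for n,a,b in [('clip',.535,.567),('rest',.567,.605),('str',.615,.66)]:
    m=(X>a)&(X<b)&(abs(Y-.265)<.04)&(Z>.227)&(Z<.24)
    if m.sum()>5: print(n,m.sum(),np.nanpercentile(P[m],[2,50,98],axis=0), cv2.minAreaRect(P[m][:,:2].astype(np.float32)*1000))
"
```

```text
t 3.2 pos [0.5476 0.2673 0.3144] psi -2.53 tilt [0.0009 0.0004] open 0.0928 grip 0.0 F [ 0.2 -0.8  0.4]
shift [-0.0013 -0.0003  0.1174] turn [0.0004 0.0009 0.0013]
{'fx': 331.5236355881696, 'fy': 331.5236355881696, 'cx': 323.7216791825405, 'cy': 198.255428370815, 'mount': array([[-1.33996253e-04, -9.55530168e-01, -2.94893338e-01,
         8.26232365e-02],
       [ 9.99999054e-01, -5.31795756e-04,  1.26876641e-03,
         2.36118259e-04],
       [-1.36916760e-03, -2.94892889e-01,  9.55529335e-01,
        -1.64898235e-01],
       [ 0.00000000e+00,  0.00000000e+00,  0.00000000e+00,
         1.00000000e+00]])} [[ 0.04423053  0.9543169   0.29550451  0.46495934]
 [ 0.99901976 -0.04277968 -0.0113765   0.2710841 ]
 [ 0.0017848   0.29571803 -0.95527361  0.47921279]
 [ 0.          0.          0.          1.        ]]
clip 600 [[0.54303633 0.25143131 0.22709186]
 [0.54912007 0.26740783 0.22916844]
 [0.55531529 0.2838652  0.23177719]] ((549.4924926757812, 268.4889831542969), (40.70037078857422, 12.964020729064941), 88.47196197509766)
rest 555 [[0.57655348 0.24968141 0.2271297 ]
 [0.58246362 0.2662501  0.22912604]
 [0.58896012 0.28297575 0.23159569]] ((582.853271484375, 266.12091064453125), (37.58649826049805, 13.075467109680176), 87.78955078125)
str 497 [[0.62705564 0.24684464 0.22704596]
 [0.63283882 0.26372431 0.22906575]
 [0.63947061 0.2802595  0.23180326]] ((633.3434448242188, 263.93548583984375), (39.47881317138672, 12.987383842468262), 87.8857192993164)
```

View pics/w1.png

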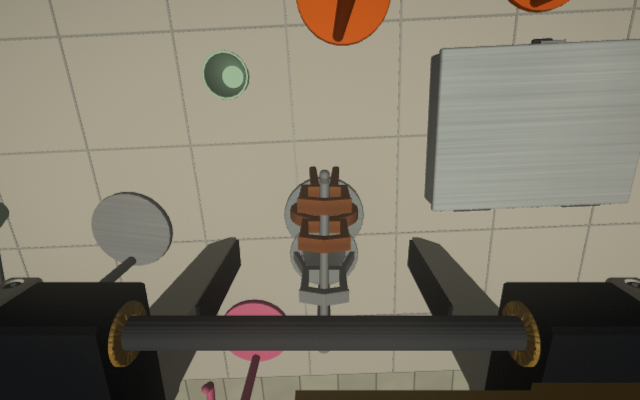

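drive_tool:
  steps: [1,-0.0015,0,0.025,0,0,0,1,0,0,0.0255,0,0,0,1,0,0,0.0255,0,0,0,1,0,0,0.0255,0,0,0,1,0,0,0.0255,0,0,0]

```text
t: 3.75
ee_pos: [0.5497, 0.2668, 0.1865]
orientation: [0.07, 3.139, 0.001]
contact_force: [1.2, -0.3, -0.0]
opening: 0.0925
grip_force: 0.0
```

drive_tool:
  steps: [1,0,0,0,0,0,0,0.3,0,0,0,0,0,0,0.2,0,0,0,0,0,0,0.2,0,0,0,0,0,0,0.2,0,0,0,0,0,0]

```text
t: 4.25
ee_pos: [0.5505, 0.2664, 0.188]
orientation: [0.072, 3.139, 0.001]
contact_force: [0.8, -0.3, 0.4]
opening: 0.0655
grip_force: 0.0
```

drive_tool:
  steps: [0.2,0,0,0,0,0,0,0.2,0,0,0,0,0,0,0.2,0,0,0,0,0,0,0.2,0,0,0,0,0,0,0.2,0,0,0,0,0,0]

```text
t: 4.75
ee_pos: [0.55, 0.2662, 0.1868]
orientation: [0.072, 3.14, 0.0]
contact_force: [-0.4, -0.6, 1.6]
opening: 0.0421
grip_force: 30.0
```

drive_tool:
  steps: [0.2,0,0,0,0,0,0,0.2,0,0,-0.005,0,0,0,0.2,0,0,-0.005,0,0,0,0.2,0,0,-0.005,0,0,0,0.2,0,0,-0.003,0,0,0]

```text
t: 5.25
ee_pos: [0.5501, 0.2662, 0.2054]
orientation: [0.072, 3.14, 0.0]
contact_force: [-0.1, -1.3, -0.8]
opening: 0.0424
grip_force: 30.0
```

drive_tool:
  steps: [0.2,0.013,0,0,0,0,0,0.2,0.013,0,0,0,0,0,0.2,0.013,0,0,0,0,0,0.2,0.013,0,0,0,0,0,0.2,0.013,0,0,0,0,0]

```text
t: 5.75
ee_pos: [0.4837, 0.2692, 0.2047]
orientation: [0.072, 3.141, 0.0]
contact_force: [-0.4, -0.4, -1.0]
opening: 0.0424
grip_force: 30.0
```

```bash
python3 -c "
from h import *
go(.475,.0,.206,-10)
im,d=imaging.camera('wrist'); cv2.imwrite('pics/w2.png',im)"
```

```text
t 5.75 pos [0.4837 0.2692 0.2047] psi -2.62 tilt [0. 0.] open 0.0424 grip 30.0 F [-0.4 -0.4 -1. ]
shift [-0.0036 -0.2693 -0.0013] turn [0.     0.     0.1289]
```

View pics/w2.png

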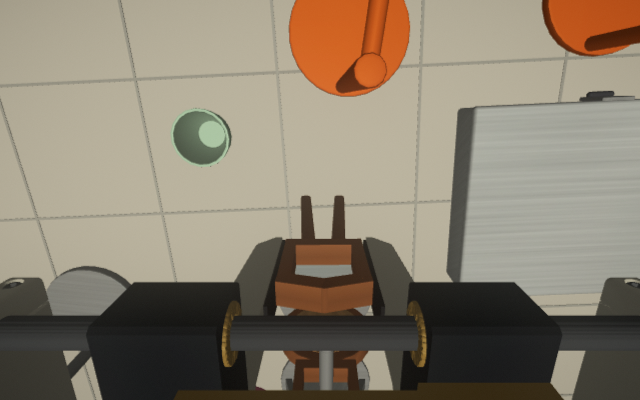

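drive_tool:
  steps: [0.2,0,-0.03,0,0,0,0.0258,0.2,0,-0.03,0,0,0,0.0258,0.2,0,-0.03,0,0,0,0.0258,0.2,0,-0.03,0,0,0,0.0258,0.2,0,-0.03,0,0,0,0.0258]

```text
t: 6.3
ee_pos: [0.4701, 0.119, 0.2048]
orientation: [0.275, 3.129, -0.0]
contact_force: [0.3, -0.5, -0.9]
opening: 0.0426
grip_force: 30.0
```

```bash
python3 -c "
from h import *
go(.475,-.0015,.206,-10)"
```

```text
t 6.3 pos [0.4701 0.119  0.2048] psi -10.05 tilt [ 0.0007 -0.0001] open 0.0426 grip 30.0 F [ 0.3 -0.5 -0.9]
shift [-0.0259 -0.1178 -0.0012] turn [-0.      0.0007 -0.0009]
```

drive_tool:
  steps: [0.2,-0.006,-0.0295,0,0,0,0,0.2,-0.006,-0.0295,0,0,0,0,0.2,-0.007,-0.0295,0,0,0,0,0.2,-0.006,-0.0293,-0.001,0,0,0,0.2,0,0,0,0,0,0]

```text
t: 6.8
ee_pos: [0.4748, -0.0033, 0.2059]
orientation: [0.279, 3.128, -0.002]
contact_force: [0.2, -0.8, 0.3]
opening: 0.0426
grip_force: 30.0
```

```bash
python3 -c "
from h import *
go(.64,-.0305,.206,-10)
im,d,P=cloud('wrist'); cv2.imwrite('pics/w3.png',im)
go(.64,-.0305,.206,-10)
p,E=T('wrist')
for Q in [(.535,-.012,.234),(.56,-.0165,.224),(.69,-.039,.224)]:
    c=np.linalg.inv(E)@np.array(Q+(1,)); print(Q,p['fx']*c[0]/c[2]+p['cx'],p['fy']*c[1]/c[2]+p['cy'],c[2])
X,Y,Z=P[...,0],P[...,1],P[...,2]
m=(X>.51)&(X<.72)&(abs(Y+.03)<.05)&(Z>.212)&(Z<.24); Q=P[m]; print(m.sum())
for a in np.arange(.51,.71,.02):
    k=(Q[:,0]>a)&(Q[:,0]<a+.02)
    if k.sum()>3: print(round(a,3),k.sum(),Q[k].mean(0),Q[k].max(0))
"
```

```text
t 6.8 pos [ 0.4748 -0.0033  0.2059] psi -10.21 tilt [ 0.0009 -0.0015] open 0.0426 grip 30.0 F [ 0.2 -0.8  0.3]
shift [-1.674e-01  2.500e-03  1.000e-04] turn [-0.0014  0.0012 -0.0036]
t 6.85 pos [ 0.4746 -0.0017  0.2058] psi -10.19 tilt [ 0.0006 -0.0002] open 0.0426 grip 30.0 F [ 0.1  0.7 -0.4]
shift [-1.679e-01  9.000e-04 -1.000e-04] turn [-0.0001  0.0006 -0.0033]
(0.535, -0.012, 0.234) 324.0149374874238 384.5191115022234 0.17312967530702786
(0.56, -0.0165, 0.224) 323.9605728114749 404.9744035163253 0.1901842206581049
(0.69, -0.039, 0.224) 325.1802946730593 552.1968957159486 0.22914048272423346
356
0.53 312 [ 0.5368289  -0.01242151  0.22752634] [ 0.5499889  -0.00802626  0.23381371]
0.55 44 [ 0.55141142 -0.01510542  0.22152635] [ 0.55425918 -0.01116075  0.22368059]
```

View pics/w3.png

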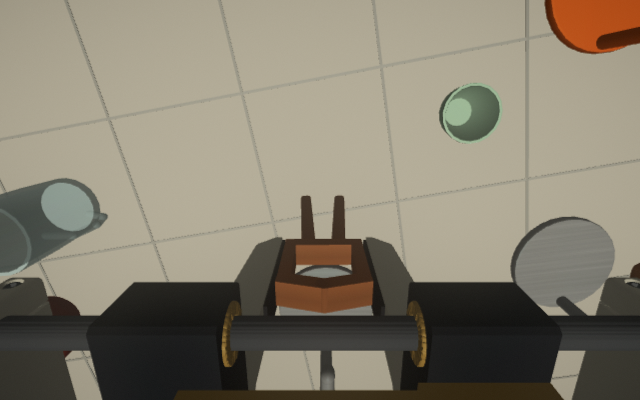

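drive_tool:
  steps: [0.2,-0.016,0.0005,0,0,0,-0.003,0.2,-0.0165,0,0,0,0,0,0.2,-0.0165,0,0,0,0,0,0.2,-0.0165,0,0,0,0,0,0.2,-0.0165,0,0,0,0,0]

```text
t: 7.35
ee_pos: [0.5558, -0.0126, 0.2056]
orientation: [-0.268, -3.13, -0.001]
contact_force: [0.1, 0.2, 0.1]
opening: 0.0423
grip_force: 30.0
```

drive_tool:
  steps: [0.2,-0.0165,0,0,0,0,0,0.2,-0.0165,0,0,0,0,0,0.2,-0.0165,0,0,0,0,0,0.2,-0.0165,0,0,0,0,0,0.2,-0.0165,0,0,0,0,0]

```text
t: 7.85
ee_pos: [0.6371, -0.0264, 0.2055]
orientation: [-0.267, -3.13, -0.001]
contact_force: [-0.2, -1.4, -0.8]
opening: 0.0423
grip_force: 30.0
```

```bash
python3 -c "
from h import *
go(.64,-.0305,.187,-10)"
```

```text
t 7.85 pos [ 0.6371 -0.0264  0.2055] psi -9.77 tilt [-0.0003  0.0006] open 0.0423 grip 30.0 F [-0.2 -1.4 -0.8]
shift [-0.0035 -0.0036  0.0185] turn [ 0.0005 -0.0004  0.004 ]
```

drive_tool:
  steps: [0.2,0,-0.0033,0,0,0,0.004,0.2,0,0,0.006,0,0,0,0.2,0,0,0.006,0,0,0,0.2,0,0,0.0055,0,0,0,0.2,0,0,0,0,0,0]

```text
t: 8.35
ee_pos: [0.6351, -0.0309, 0.1873]
orientation: [-0.276, -3.128, -0.001]
contact_force: [-0.3, -0.9, -0.4]
opening: 0.0425
grip_force: 30.0
```

drive_tool:
  steps: [0.7,0,0,0,0,0,0,1,0,0,0,0,0,0,1,0,0,0,0,0,0,1,0,0,0,0,0,0,1,0,0,0,0,0,0]

```text
t: 8.85
ee_pos: [0.6362, -0.0314, 0.1883]
orientation: [0.276, 3.129, -0.0]
contact_force: [-0.1, -0.0, 0.0]
opening: 0.0778
grip_force: 0.0
```

drive_tool:
  steps: [1,0,0,0,0,0,0,1,0,0,0,0,0,0,1,0,0,-0.03,0,0,0,1,0,0,-0.045,0,0,0,1,0,0,-0.045,0,0,0]

```text
t: 9.35
ee_pos: [0.6355, -0.0312, 0.3088]
orientation: [-0.276, -3.127, -0.0]
contact_force: [0.9, 0.4, -0.0]
opening: 0.093
grip_force: 0.0
```

```bash
cat >> h.py <<'E'
def loops(name,a,b,yc,img=None):
    im,d,P=cloud('wrist')
    if img: cv2.imwrite(img,im)
    X,Y,Z=P[...,0],P[...,1],P[...,2]
    m=(X>a)&(X<b)&(abs(Y-yc)<.04)&(Z>.227)&(Z<.245)
    print(name,m.sum(),np.round(np.nanpercentile(P[m],[2,50,98],axis=0),4).tolist())
    return im,d,P
E
python3 -c "
from h import *
go(.549,.267,.32,-2.6)
loops('clip',.60,.68,-.03,'pics/w4.png')
"
```

```text
t 9.35 pos [ 0.6355 -0.0312  0.3088] psi -10.07 tilt [-0.0019  0.0005] open 0.093 grip 0.0 F [ 0.9  0.4 -0. ]
shift [ 0.1374  0.2785 -0.0109] turn [ 0.0002 -0.002  -0.1304]
clip 671 [[0.628, -0.0461, 0.2271], [0.635, -0.0287, 0.2292], [0.6427, -0.0118, 0.232]]
```

View pics/w4.png

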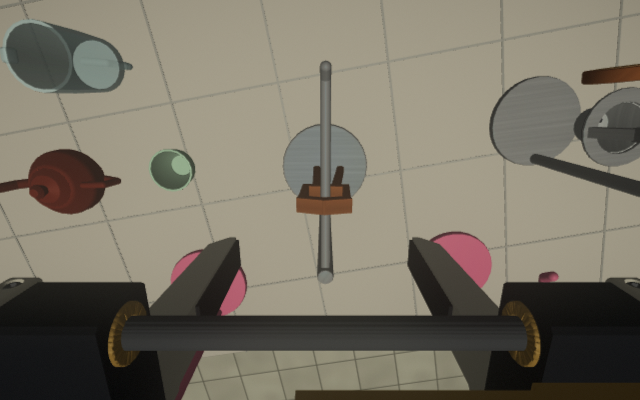

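drive_tool:
  steps: [1,0.01,0.045,0,0,0,-0.0261,1,0.01,0.045,0,0,0,-0.0261,1,0.01,0.045,0,0,0,-0.0261,1,0.01,0.045,0,0,0,-0.0261,1,0.01,0.045,0,0,0,-0.0261]

```text
t: 9.9
ee_pos: [0.6139, 0.1997, 0.308]
orientation: [0.07, 3.141, 0.0]
contact_force: [-0.0, -0.4, 1.2]
opening: 0.0928
grip_force: 0.0
```

```bash
python3 -c "
from h import *
go(.583,.266,.30,-2.6)"
```

```text
t 9.9 pos [0.6139 0.1997 0.308 ] psi -2.55 tilt [0.0002 0.    ] open 0.0928 grip 0.0 F [-0.  -0.4  1.2]
shift [0.0338 0.0649 0.008 ] turn [0.0001 0.0002 0.0008]
```

drive_tool:
  steps: [1,0.012,0.022,0.002,0,0,0,1,0.011,0.022,0.003,0,0,0,1,0.0108,0.021,0.003,0,0,0,1,0,0,0,0,0,0,1,0,0,0,0,0,0]

```text
t: 10.4
ee_pos: [0.5833, 0.2646, 0.3]
orientation: [0.069, 3.141, -0.001]
contact_force: [-0.4, -0.3, 0.6]
opening: 0.0929
grip_force: 0.0
```

```bash
python3 -c "
from h import *
loops('rest',.56,.61,.266)
go(.5828,.266,.187,-2.6)"
```

```text
rest 674 [[0.5765, 0.2496, 0.2271], [0.5825, 0.2663, 0.2292], [0.5889, 0.2828, 0.2317]]
t 10.45 pos [0.5837 0.264  0.3002] psi -2.59 tilt [ 0.0003 -0.0005] open 0.0929 grip 0.0 F [-0.8 -0.8 -0.4]
shift [0.001  0.0021 0.1132] turn [-0.0005  0.0004  0.0001]
```

drive_tool:
  steps: [1,0.001,0.001,0.0226,0,0,0,1,0,0,0.0226,0,0,0,1,0,0,0.0226,0,0,0,0.7,0,0,0.0226,0,0,0,0.2,0,0,0.0226,0,0,0]

```text
t: 10.95
ee_pos: [0.5834, 0.2639, 0.1864]
orientation: [0.074, 3.14, -0.0]
contact_force: [0.1, -1.0, 0.2]
opening: 0.0814
grip_force: 0.0
```

drive_tool:
  steps: [0.2,0,0,0,0,0,0,0.2,0,0,0,0,0,0,0.2,0,0,0,0,0,0,0.2,0,0,0,0,0,0,0.2,0,0,0,0,0,0]

```text
t: 11.45
ee_pos: [0.5831, 0.2656, 0.1885]
orientation: [0.071, 3.139, 0.001]
contact_force: [0.3, -0.3, 3.3]
opening: 0.0428
grip_force: 30.0
```

drive_tool:
  steps: [0.2,0,0,0,0,0,0,0.2,0,0,0,0,0,0,0.2,0,0,0,0,0,0,0.2,0,0,0,0,0,0,0.2,0,0,0,0,0,0]

```text
t: 11.95
ee_pos: [0.5832, 0.2656, 0.1885]
orientation: [0.071, 3.138, 0.001]
contact_force: [0.3, -0.4, 5.7]
opening: 0.0421
grip_force: 30.0
```

drive_tool:
  steps: [0.2,0,0,0,0,0,0,0.2,0,0,-0.005,0,0,0,0.2,0,0,-0.005,0,0,0,0.2,0,0,-0.005,0,0,0,0.2,0,0,-0.003,0,0,0]

```text
t: 12.45
ee_pos: [0.5825, 0.2656, 0.2056]
orientation: [0.071, 3.141, 0.0]
contact_force: [0.3, 0.3, -0.4]
opening: 0.042
grip_force: 30.0
```

drive_tool:
  steps: [0.2,0.02,0,0,0,0,0,0.2,0.0205,0,0,0,0,0,0.2,0.0205,0,0,0,0,0,0.2,0.0205,0,0,0,0,0,0.2,0.0205,0,0,0,0,0]

```text
t: 12.95
ee_pos: [0.4797, 0.2701, 0.2052]
orientation: [-0.071, -3.141, 0.0]
contact_force: [0.5, -0.4, -1.0]
opening: 0.042
grip_force: 30.0
```

drive_tool:
  steps: [0.2,0,-0.03,0,0,0,0.0258,0.2,0,-0.03,0,0,0,0.0258,0.2,0,-0.03,0,0,0,0.0258,0.2,0,-0.03,0,0,0,0.0258,0.2,0,-0.03,0,0,0,0.0258]

```text
t: 13.45
ee_pos: [0.4658, 0.1199, 0.2054]
orientation: [0.275, 3.129, 0.0]
contact_force: [0.2, -0.2, -0.6]
opening: 0.0424
grip_force: 30.0
```

```bash
python3 -c "
from h import *
go(.475,-.0017,.2065,-10)"
```

```text
t 13.45 pos [0.4658 0.1199 0.2054] psi -10.03 tilt [ 0.0004 -0.    ] open 0.0424 grip 30.0 F [ 0.2 -0.2 -0.6]
shift [-0.0302 -0.1181 -0.0011] turn [ 0.0001  0.0004 -0.0006]
```

drive_tool:
  steps: [0.2,-0.0075,-0.0295,0,0,0,0,0.2,-0.0075,-0.0295,0,0,0,0,0.2,-0.0075,-0.0295,0,0,0,0,0.2,-0.0075,-0.0295,-0.001,0,0,0,0.2,0,0,0,0,0,0]

```text
t: 13.95
ee_pos: [0.4757, -0.0036, 0.2065]
orientation: [0.279, 3.128, -0.002]
contact_force: [-0.9, 0.4, -1.2]
opening: 0.0424
grip_force: 30.0
```

```bash
python3 -c "
from h import *
imaging.camera('wrist')
go(.59,-.0218,.206,-10)"
```

```text
t 14.0 pos [ 0.4753 -0.0019  0.2063] psi -10.17 tilt [ 0.0002 -0.0001] open 0.0424 grip 30.0 F [-0.1  0.1  0.1]
shift [-0.1164  0.0007  0.0004] turn [-0.      0.0003 -0.003 ]
```

drive_tool:
  steps: [0.2,-0.013,0,0,0,0,0,0.2,-0.013,0,0,0,0,0,0.2,-0.013,0,0,0,0,0,0.2,-0.013,0,0,0,0,0,0.2,-0.013,0,0,0,0,0]

```text
t: 14.5
ee_pos: [0.5406, -0.0114, 0.2059]
orientation: [-0.272, -3.13, -0.0]
contact_force: [0.3, 0.9, -1.3]
opening: 0.042
grip_force: 30.0
```

drive_tool:
  steps: [0.2,-0.013,0,0,0,0,0,0.2,-0.013,0,0,0,0,0,0.2,-0.013,0,0,0,0,0,0.2,-0.0115,0,0,0,0,0,0.2,0,0,0,0,0,0]

```text
t: 15.0
ee_pos: [0.5905, -0.0206, 0.2056]
orientation: [0.273, 3.13, 0.0]
contact_force: [-0.4, -0.3, -0.9]
opening: 0.0425
grip_force: 30.0
```

```bash
python3 -c "
from h import *
go(.59,-.0218,.1885,-10)"
```

```text
t 15.0 pos [ 0.5905 -0.0206  0.2056] psi -9.97 tilt [0.0001 0.    ] open 0.0425 grip 30.0 F [-0.4 -0.3 -0.9]
shift [ 0.0003 -0.0013  0.0171] turn [0.     0.0001 0.0006]
```

drive_tool:
  steps: [0.2,0,-0.0012,0,0,0,0,0.2,0,0,0.006,0,0,0,0.2,0,0,0.006,0,0,0,0.2,0,0,0.005,0,0,0,0.2,0,0,0,0,0,0]

```text
t: 15.5
ee_pos: [0.5882, -0.0216, 0.1887]
orientation: [-0.273, -3.129, -0.0]
contact_force: [-0.3, -1.1, 0.4]
opening: 0.0423
grip_force: 30.0
```

drive_tool:
  steps: [0.7,0,0,0,0,0,0,1,0,0,0,0,0,0,1,0,0,0,0,0,0,1,0,0,0,0,0,0,1,0,0,0,0,0,0]

```text
t: 16.0
ee_pos: [0.5887, -0.0217, 0.1892]
orientation: [0.273, 3.13, -0.0]
contact_force: [0.2, 0.4, -0.2]
opening: 0.0778
grip_force: 0.0
```

drive_tool:
  steps: [1,0,0,0,0,0,0,1,0,0,0,0,0,0,1,0,0,-0.03,0,0,0,1,0,0,-0.045,0,0,0,1,0,0,-0.045,0,0,0]

```text
t: 16.5
ee_pos: [0.5881, -0.0216, 0.3099]
orientation: [-0.273, -3.128, -0.0]
contact_force: [1.4, -0.6, -0.3]
opening: 0.0928
grip_force: 0.0
```

```bash
python3 -c "
from h import *
loops('rest',.56,.61,-.022,'pics/w5.png')
loops('clip',.62,.67,-.03)
go(.633,.2637,.31,-2.6)
"
```

```text
rest 624 [[0.5806, -0.0388, 0.2271], [0.5877, -0.0217, 0.229], [0.595, -0.0058, 0.2317]]
clip 563 [[0.6277, -0.0454, 0.2271], [0.635, -0.0287, 0.2292], [0.6428, -0.0114, 0.232]]
t 16.6 pos [ 0.5915 -0.0223  0.3166] psi -9.98 tilt [ 0.0125 -0.0029] open 0.093 grip 0.0 F [ 0.1 -0.2 -0.2]
shift [0.0088 0.2888 0.0063] turn [-0.0015  0.0127 -0.1288]
```

View pics/w5.png

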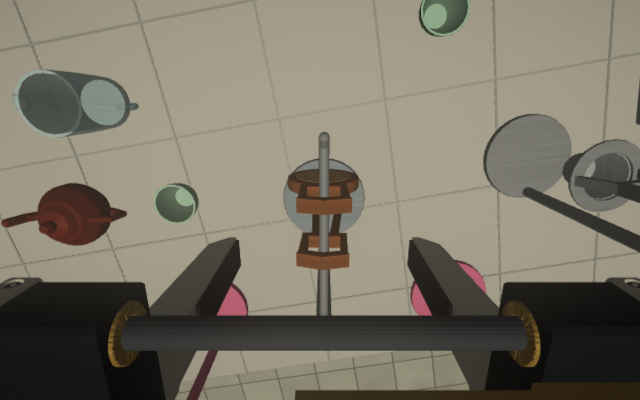

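Both wooden items hang on the spare hook, with the rest at (323,200) and the clip at (323,255). Next is the strainer.

drive_tool:
  steps: [1,0,0.045,0,0,0,-0.0258,1,0,0.045,0,0,0,-0.0258,1,0,0.045,0,0,0,-0.0258,1,0,0.045,0,0,0,-0.0258,1,0,0.045,0,0,0,-0.0258]

```text
t: 17.1
ee_pos: [0.6161, 0.2031, 0.3084]
orientation: [-0.07, -3.14, 0.0]
contact_force: [1.2, -1.2, 0.3]
opening: 0.0927
grip_force: 0.0
```

```bash
python3 -c "
from h import *
go(.633,.2637,.30,-2.6)"
```

```text
t 17.1 pos [0.6161 0.2031 0.3084] psi -2.55 tilt [-0.0007 -0.0002] open 0.0927 grip 0.0 F [ 1.2 -1.2  0.3]
shift [-0.0142  0.0613  0.0084] turn [-0.0002 -0.0007  0.0008]
```

drive_tool:
  steps: [1,-0.005,0.021,0.003,0,0,0,1,-0.005,0.02,0.003,0,0,0,1,-0.005,0.02,0.003,0,0,0,1,0,0,0,0,0,0,1,0,0,0,0,0,0]

```text
t: 17.6
ee_pos: [0.6336, 0.2617, 0.2992]
orientation: [-0.07, -3.139, 0.001]
contact_force: [-0.5, -0.4, -0.4]
opening: 0.0929
grip_force: 0.0
```

```bash
python3 -c "
from h import *
loops('str',.61,.66,.264)
go(.633,.2638,.187,-2.6)"
```

```text
str 683 [[0.6273, 0.2471, 0.2271], [0.6332, 0.2639, 0.2291], [0.6394, 0.2805, 0.2317]]
t 17.65 pos [0.6338 0.2611 0.2997] psi -2.6 tilt [-0.0008 -0.0007] open 0.093 grip 0.0 F [ 0.6 -0.9  0.3]
shift [0.0008 0.0028 0.1127] turn [-0.0007 -0.0007 -0.    ]
```

drive_tool:
  steps: [1,0.0005,0.002,0.0223,0,0,0,1,0,0,0.0223,0,0,0,1,0,0,0.0223,0,0,0,0.7,0,0,0.0223,0,0,0,0.2,0,0,0.0223,0,0,0]

```text
t: 18.15
ee_pos: [0.6336, 0.2622, 0.1884]
orientation: [0.074, 3.14, -0.0]
contact_force: [0.1, -0.2, 0.6]
opening: 0.0815
grip_force: 0.0
```

drive_tool:
  steps: [0.2,0,0,0,0,0,0,0.2,0,0,0,0,0,0,0.2,0,0,0,0,0,0,0.2,0,0,0,0,0,0,0.2,0,0,0,0,0,0]

```text
t: 18.65
ee_pos: [0.6342, 0.2637, 0.1901]
orientation: [0.071, 3.139, 0.001]
contact_force: [-0.8, -0.0, 4.1]
opening: 0.0425
grip_force: 30.0
```

drive_tool:
  steps: [0.2,0,0,0,0,0,0,0.2,0,0,0,0,0,0,0.2,0,0,0,0,0,0,0.2,0,0,0,0,0,0,0.2,0,0,0,0,0,0]

```text
t: 19.15
ee_pos: [0.6342, 0.2638, 0.1901]
orientation: [0.071, 3.138, 0.001]
contact_force: [-0.3, -0.3, 6.3]
opening: 0.0421
grip_force: 30.0
```

drive_tool:
  steps: [0.2,0,0,0,0,0,0,0.2,0,0,-0.005,0,0,0,0.2,0,0,-0.005,0,0,0,0.2,0,0,-0.005,0,0,0,0.2,0,0,-0.003,0,0,0]

```text
t: 19.65
ee_pos: [0.6336, 0.2639, 0.207]
orientation: [0.071, 3.141, 0.0]
contact_force: [-0.0, 0.3, -1.1]
opening: 0.0427
grip_force: 30.0
```

drive_tool:
  steps: [0.2,0.018,0,0,0,0,0,0.2,0.02,0,0,0,0,0,0.2,0.02,0,0,0,0,0,0.2,0.02,0,0,0,0,0,0.2,0.02,0,0,0,0,0]

```text
t: 20.15
ee_pos: [0.5348, 0.2682, 0.2067]
orientation: [-0.071, -3.141, -0.0]
contact_force: [1.1, 0.2, -1.3]
opening: 0.0422
grip_force: 30.0
```

drive_tool:
  steps: [0.2,0.02,0,0,0,0,0,0.2,0.02,0,0,0,0,0,0.2,0.018,0,0,0,0,0,0.2,0,0,-0.02,0,0,0,0.2,0,0,-0.03,0,0,0]

```text
t: 20.65
ee_pos: [0.4758, 0.2705, 0.2557]
orientation: [-0.07, -3.137, 0.002]
contact_force: [1.0, 0.2, -1.4]
opening: 0.0424
grip_force: 30.0
```

```bash
python3 - <<'E'
from h import *
go(.463,-.15,.26,-2.6)
from scipy.optimize import least_squares
for c in ['top','scene']:
    im,d,P=cloud(c)
    X,Y,Z=P[...,0],P[...,1],P[...,2]
    m=(X>.38)&(X<.55)&(Y<-.24)&(Y>-.42)&(Z>.094)&(Z<.108); Q=P[m]
    f=lambda p:np.hypot(Q[:,0]-p[0],Q[:,1]-p[1])-.034
    r=least_squares(f,[.465,-.305],loss='soft_l1',f_scale=.002); print(c,len(Q),r.x,np.median(abs(r.fun)),Q[:,2].mean(), [x['pixel'] for x in spotter.mark_of(c,'pitcher_rim')[:2]])
    if c=='top':
        fl=(X>.42)&(X<.54)&(Y>.22)&(Y<.32)&(Z>.14)&(Z<.3); print(np.nanpercentile(P[fl],[2,98],axis=0))
E
```

```text
t 20.65 pos [0.4758 0.2705 0.2557] psi -2.56 tilt [-0.0041 -0.0013] open 0.0424 grip 30.0 F [ 1.   0.2 -1.4]
shift [-0.006  -0.4207 -0.0037] turn [-0.0015 -0.0041  0.0006]
top 94 [ 0.46463511 -0.30456598] 0.0013392049182427562 0.09910091281272765 [[428.1, 267.2]]
[[0.44244819 0.23433161 0.20527666]
 [0.49045641 0.29956874 0.21968097]]
scene 118 [ 0.46426339 -0.30433794] 0.001429250533792982 0.09781471687024944 [[177.8, 226.0]]
```

drive_tool:
  steps: [0.2,0,-0.042,0,0,0,0,0.2,0,-0.042,0,0,0,0,0.2,0,-0.042,0,0,0,0,0.2,0,-0.042,0,0,0,0,0.2,0,-0.042,0,0,0,0]

```text
t: 21.35
ee_pos: [0.467, 0.0596, 0.255]
orientation: [-0.071, -3.138, -0.0]
contact_force: [0.1, -0.1, -1.9]
opening: 0.0423
grip_force: 30.0
```

drive_tool:
  steps: [0.2,0,-0.042,0,0,0,0,0.2,0,-0.042,0,0,0,0,0.2,0,-0.042,0,0,0,0,0.2,0,-0.042,0,0,0,0,0.2,0,-0.042,0,0,0,0]

```text
t: 21.85
ee_pos: [0.4576, -0.1501, 0.255]
orientation: [-0.072, -3.139, -0.002]
contact_force: [1.0, -0.1, -0.8]
opening: 0.042
grip_force: 30.0
```

drive_tool:
  steps: [0.2,0,0,0,0,0,0,0.2,0,0,0,0,0,0,0.2,0,0,0,0,0,0,0.2,0,0,0,0,0,0,0.2,0,0,0,0,0,0]

```text
t: 22.35
ee_pos: [0.4588, -0.1476, 0.2566]
orientation: [-0.068, -3.141, -0.0]
contact_force: [0.3, -0.4, -0.8]
opening: 0.0422
grip_force: 30.0
```

```bash
python3 - <<'E'
from h import *
from scipy.optimize import least_squares
go(.4645,-.3045,.26,-2.6)
im,d,P=cloud('wrist'); 
X,Y,Z=P[...,0],P[...,1],P[...,2]
m=(X>.40)&(X<.53)&(Y<-.23)&(Y>-.40)&(Z>.095)&(Z<.108); Q=P[m]
f=lambda p:np.hypot(Q[:,0]-p[0],Q[:,1]-p[1])-.034
r=least_squares(f,[.465,-.305],loss='soft_l1',f_scale=.002); print(len(Q),r.x,np.median(abs(r.fun)),Q[:,2].mean(),Q.min(0),Q.max(0))
im2=cv2.resize(im,None,fx=1.2,fy=1.2); cv2.imwrite('pics/w6.png',im2)
E
```

```text
t 22.35 pos [ 0.4588 -0.1476  0.2566] psi -2.49 tilt [-0.      0.0001] open 0.0422 grip 30.0 F [ 0.3 -0.4 -0.8]
shift [-0.0125 -0.1565 -0.0034] turn [ 0.0001 -0.      0.002 ]
988 [ 0.46210497 -0.30393963] 0.001028050874854431 0.09813210362517195 [ 0.42669607 -0.34337631  0.09500443] [ 0.49775011 -0.26877541  0.10062419]
```

View pics/w6.png

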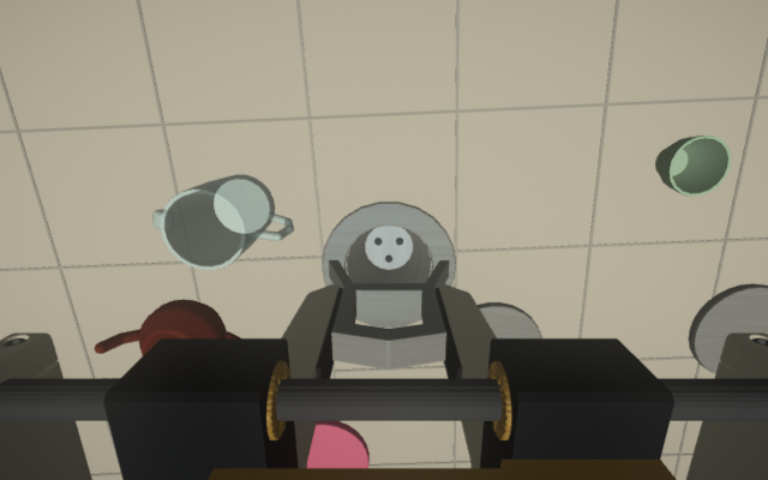

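```bash
python3 - <<'E'
from h import *
from scipy.optimize import least_squares
s=manip.get_state()
im,d,P=cloud('wrist'); 
X,Y,Z=P[...,0],P[...,1],P[...,2]
m=(abs(X-s['ee_pos'][0])<.05)&(abs(Y-s['ee_pos'][1])<.05)&(Z>.205)&(Z<.222); Q=P[m]
print(len(Q),np.median(Q,0),Q.min(0),Q.max(0))
k=Q[abs(Q[:,2]-np.median(Q[:,2]))<.004]
f=lambda p:np.maximum(np.hypot(k[:,0]-p[0],k[:,1]-p[1])-.038,0)*5+.0
A=np.c_[k[:,:2],np.ones(len(k))]; print('plane',np.linalg.lstsq(A,k[:,2],rcond=None)[0])
print(s['ee_pos'],cv2.minEnclosingCircle(k[:,:2].astype(np.float32)))
go(.4625,-.304,.20,-2.6)
E
```

```text
3794 [ 0.44094481 -0.14692565  0.21341208] [ 0.42031929 -0.18481679  0.2050023 ] [ 0.49559057 -0.10952547  0.22191224]
plane [0.00054027 0.0021829  0.21348821]
[ 0.45878216 -0.14770584  0.25669399] ((0.4581691324710846, -0.14733295142650604), 0.0380450114607811)
t 22.45 pos [ 0.4588 -0.1479  0.2568] psi -2.5 tilt [ 0.0002 -0.    ] open 0.0419 grip 30.0 F [-0.3  0.9 -1.2]
shift [-0.0105 -0.1558  0.0568] turn [-0.      0.0002  0.0017]
```

drive_tool:
  steps: [0.2,-0.0025,-0.039,0,0,0,0,0.2,-0.0026,-0.039,0,0,0,0,0.2,-0.0027,-0.039,0,0,0,0,0.2,-0.0027,-0.0388,0,0,0,0,0.2,0,0,0,0,0,0]

```text
t: 22.95
ee_pos: [0.4621, -0.3091, 0.2561]
orientation: [-0.076, -3.14, 0.003]
contact_force: [-0.1, 0.3, -1.0]
opening: 0.0424
grip_force: 30.0
```

drive_tool:
  steps: [0.2,0,0,0.02,0,0,0,0.2,0,0,0.02,0,0,0,0.2,0,0,0.018,0,0,0,0.2,0,0,0,0,0,0,0.2,0,0,0,0,0,0]

```text
t: 23.45
ee_pos: [0.4623, -0.3042, 0.199]
orientation: [-0.07, -3.141, -0.0]
contact_force: [0.3, -0.8, -1.0]
opening: 0.0422
grip_force: 30.0
```

```bash
python3 - <<'E'
from h import *
from scipy.optimize import least_squares
go(.463,-.3044,.15,-2.6)
for c in ['wrist','top']:
    im,d,P=cloud(c)
    X,Y,Z=P[...,0],P[...,1],P[...,2]
    m=(X>.41)&(X<.52)&(Y<-.25)&(Y>-.36)&(Z>.094)&(Z<.106); Q=P[m]
    f=lambda p:np.hypot(Q[:,0]-p[0],Q[:,1]-p[1])-.034
    r=least_squares(f,[.465,-.305],loss='soft_l1',f_scale=.002); print(c,len(Q),r.x,np.median(abs(r.fun)))
E
```

```text
t 23.45 pos [ 0.4623 -0.3042  0.199 ] psi -2.55 tilt [-0.0001  0.0003] open 0.0422 grip 30.0 F [ 0.3 -0.8 -1. ]
shift [-0.0007 -0.0002  0.049 ] turn [ 0.0003 -0.0002  0.0009]
wrist 536 [ 0.46212951 -0.30583818] 0.0011917984504564022
top 3 [ 0.46000527 -0.3076913 ] 0.0005815099431412674
```

drive_tool:
  steps: [0.2,0,-0.0005,0.01,0,0,0,0.2,0,0,0.01,0,0,0,0.2,0,0,0.01,0,0,0,0.2,0,0,0.01,0,0,0,0.2,0,0,0.005,0,0,0]

```text
t: 24.05
ee_pos: [0.4615, -0.3048, 0.152]
orientation: [-0.071, -3.139, -0.003]
contact_force: [-0.1, 0.3, -0.5]
opening: 0.0428
grip_force: 30.0
```

drive_tool:
  steps: [0.2,0,0,0.0015,0,0,0,0.2,0,0,0.0015,0,0,0,0.2,0,0,0.001,0,0,0,0.2,0,0,0.001,0,0,0,0.2,0,0,0,0,0,0]

```text
t: 24.55
ee_pos: [0.4622, -0.3055, 0.1488]
orientation: [0.071, 3.14, -0.0]
contact_force: [-0.7, 0.2, -1.2]
opening: 0.0423
grip_force: 30.0
```

Still unloaded, so I lower another 2 mm slowly.

drive_tool:
  steps: [0.2,0,0,0.0007,0,0,0,0.2,0,0,0.0007,0,0,0,0.2,0,0,0.0006,0,0,0,0.2,0,0,0,0,0,0,0.2,0,0,0,0,0,0]

```text
t: 25.05
ee_pos: [0.4621, -0.3054, 0.1467]
orientation: [0.071, 3.141, -0.0]
contact_force: [0.1, 0.5, -1.6]
opening: 0.0424
grip_force: 30.0
```

drive_tool:
  steps: [0.2,0,0,0.0005,0,0,0,0.2,0,0,0.0005,0,0,0,0.2,0,0,0.0005,0,0,0,0.2,0,0,0,0,0,0,0.2,0,0,0,0,0,0]

```text
t: 25.55
ee_pos: [0.4623, -0.3056, 0.1461]
orientation: [0.071, 3.14, -0.001]
contact_force: [-1.3, 0.9, 5.1]
opening: 0.0422
grip_force: 30.0
```

Contact at about 6 N, so it is seated. I open and retract.

drive_tool:
  steps: [0.5,0,0,-0.0004,0,0,0,0.7,0,0,0,0,0,0,1,0,0,0,0,0,0,1,0,0,0,0,0,0,1,0,0,0,0,0,0]

```text
t: 26.05
ee_pos: [0.4621, -0.3054, 0.1454]
orientation: [-0.071, -3.141, -0.0]
contact_force: [-0.6, -0.0, 0.1]
opening: 0.0742
grip_force: 0.0
```

drive_tool:
  steps: [1,0,0,0,0,0,0,1,0,0,0,0,0,0,1,0,0,-0.02,0,0,0,1,0,0,-0.04,0,0,0,1,0,0,-0.04,0,0,0]

```text
t: 26.55
ee_pos: [0.4616, -0.3049, 0.246]
orientation: [-0.071, -3.139, -0.002]
contact_force: [0.2, -0.5, 0.3]
opening: 0.0928
grip_force: 0.0
```

drive_tool:
  steps: [1,0,0,-0.04,0,0,0,1,0,0,-0.03,0,0,0,1,0,0,0,0,0,0,1,0,0,0,0,0,0,1,0,0,0,0,0,0]

```text
t: 27.05
ee_pos: [0.4615, -0.3048, 0.3139]
orientation: [-0.071, -3.139, -0.003]
contact_force: [0.5, 0.0, -0.2]
opening: 0.093
grip_force: 0.0
```

```bash
python3 - <<'E'
from h import *
go(.463,-.3044,.15,-2.6)
im,d,P=cloud('wrist'); cv2.imwrite('pics/w7.png',im)
X,Y,Z=P[...,0],P[...,1],P[...,2]
m=(abs(X-.462)<.045)&(abs(Y+.305)<.045)&(Z>.096)&(Z<.112); k=P[m]
A=np.c_[k[:,:2]-[.462,-.305],np.ones(len(k))]; print('plane',np.linalg.lstsq(A,k[:,2],rcond=None)[0],cv2.minEnclosingCircle(k[:,:2].astype(np.float32)))
m=(abs(X-.462)<.045)&(abs(Y+.305)<.045)&(Z>.185)&(Z<.20);k=P[m]; print('loop',len(k),np.median(k,0),k.max(0))
im,d,P=cloud('top'); X,Y,Z=P[...,0],P[...,1],P[...,2]
for n,a,b in [('rest',.565,.61),('clip',.615,.66)]:
    m=(X>a)&(X<b)&(abs(Y+.026)<.035)&(Z>.226)&(Z<.24); print(n,m.sum(),np.median(P[m],0))
E
```

```text
t 27.05 pos [ 0.4615 -0.3048  0.3139] psi -2.59 tilt [-0.002   0.0021] open 0.093 grip 0.0 F [ 0.5  0.  -0.2]
shift [-0.0018  0.0002  0.1639] turn [ 0.002  -0.0021  0.0001]
plane [0.00458762 0.00189271 0.10282642] ((0.46154388785362244, -0.3057856857776642), 0.03851704299449921)
loop 229 [ 0.46128551 -0.30527567  0.18615751] [ 0.46785556 -0.29432404  0.18863515]
rest 47 [ 0.58959586 -0.02318912  0.22955055]
clip 52 [ 0.63660936 -0.02960905  0.22941403]
```

View pics/w7.png

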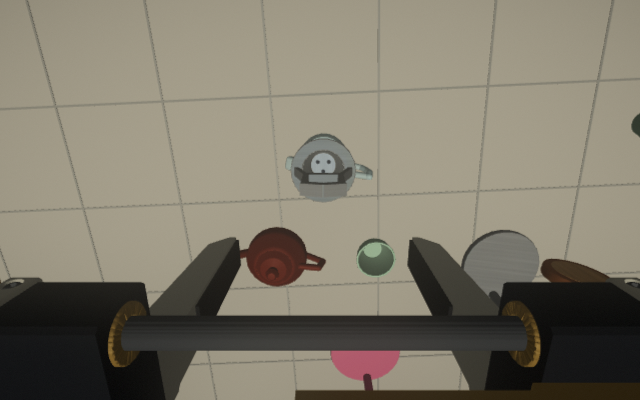

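The strainer sits flat on the pitcher at (323,170), flange top at 0.103 m, level, with everything let go.

```bash
python3 -c "
from cell import manip
print(manip.hand_in())"
```

```text
the job is handed in; nothing more can be done
None
```

I hung the cup clip and the pot rest on the empty hook, seated the strainer flat on the pitcher's rim and handed the job in at about 27 s; the hand-in returned no verdict.

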